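# Clip a label frame behind the lip of a bench shelf and hold it home

## Task

Take the wide label frame from the grey stand and put its tongue down into the groove behind the front lip of the steel bench shelf, near the shelf's left end with the card facing the front, then slide it slowly to the right along the groove until it meets the stop at its seat, which cannot be seen from the front. Press it straight down there against the seat's spring, fully home so that the frame sits on the lip, and finish still gripping it and pressing it down, because it springs back up until I have locked it from underneath. Leave the narrow frame in the stand, and do not disturb the jars and other things on the shelf and the bench.

Things in the scene. Friction and masses are not known exactly. Their poses are not given: they have to be found in the camera images.
- wide_frame: wide (landscape) label frame, aluminium with a blank white card, upright in one of the stand's two slots. Origin: middle of the tongue's lower tip; z up, y along its width, card faces -x. Tongue 4 mm thick (x), 30 mm wide (y; the last 5 mm narrower, rounded), z = 0 to 32 mm. About 80 g
- wide_frame_grip (a point): middle of the frame part above the tongue of the wide label frame, 3.5 mm in front of and 56 mm above its origin. The frame part is 70 mm wide, 48 mm tall (32 to 80 mm above the tongue's tip) and 11 mm thick, from x = -9 to +2 mm of the body. Grip it here across its thickness, fingers closing along the body's x, tips no lower than 34 mm above the tongue's tip
- tall_frame: the narrow (portrait) label frame: the same but 42 mm wide and 60 mm tall above a like tongue; origin and axes likewise. It stays in the other slot of the stand, 92 mm from the wide one, centre to centre; which is left and which is right varies
- frame_stand: grey plastic stand, fixed, 62 x 198 x 36 mm, origin at the centre of its underside, y along its length, turned as the frames are. Slots at y = +46 and -46 mm hold the frames' tongues with 1 mm play; the frames rest on its top, tongue tips 4 mm above the worktop, and are drawn straight up by 35 mm to come clear
- riser_shelf: plain steel sheet-metal bench shelf, fixed, turned up to 10 degrees. Origin on the worktop (z = 0) below the middle of the groove behind its front lip; y along the lip to the shelf's left, x to the back. Board top at z = 80 mm, its rounded front edge at x = +4 mm; the stock on it stands 80 mm or more behind the groove. Shelf ends at y = +190 and -190 mm
- shelf_lip (a point): top of the front lip, middle of its length: 6.5 mm in front of the shelf's origin, z = 92 mm. The lip is an upright wall along the whole front, inner face at x = -4 mm of the shelf, rolled top edge from x = -9 to -4 mm. So the groove between lip and board is 8 mm wide; above the board the lip's inner face can be felt over 12 mm of height
- groove_start (a point): on the ledge in the groove, 125 mm left of the shelf's middle, z = 74 mm: a place to lower the tongue in. The tongue slides on or just above this ledge, which runs along the whole groove except at the seat. Home, the frame's underside is on the lip, the tongue's tip at z = 60 mm
- spring_pad (a joint): m, how far the seat's pad is down: 0 free (top at z = 66 mm), 0.006 frame home, 3.6 to 11 N. Seat: a 36 mm slot in the ledge, its middle anywhere from y = -40 to +40 mm of the shelf, to be found by feel. Stop lug (to z = 84 mm) at its right end, face 16.5 mm right of the middle: a tongue slid against it has 1.5 mm play to the slot's right wall, 4.5 mm to its left
- media_bottle_1: bottle with blue screw cap, 91 mm across, 192 mm tall, at the back of the shelf at the left; origin at the centre of its underside (so for all the following)
- jar_ribbon_1: culture jar with tied cover, 80 mm across, 115 mm tall, at the back of the shelf
- jar_ribbon_2: culture jar with tied cover, 80 mm across, 120 mm tall, at the back of the shelf
- flask_2: small conical flask, 57 mm across, 102 mm tall, at the back of the shelf at the right
- dish_c1: petri dish, 112 mm across, 29 mm tall, on the worktop in front of the shelf at the left
- marker_1: marker pen, 126 mm long, lying in front of the shelf
- cap_loose: black tube cap, 20 mm across, 22 mm tall, in front of the shelf

How it is judged:
On the way, in this order (a step that is already met when the one before it is completed fails the run):
1. the tongue is in the groove behind the lip, near the shelf's left end (85 mm or more left of its middle) (x of wide_frame in the frame of riser_shelf between -0.007 and 0.007 m and z of wide_frame in the frame of riser_shelf below 0.0775 m and y of wide_frame in the frame of riser_shelf above 0.085 m), for 0.1 s.
2. the frame is pressed home in its seat, the spring pad down (x of wide_frame in the frame of riser_shelf between -0.007 and 0.007 m and z of wide_frame in the frame of riser_shelf below 0.0775 m and z of wide_frame in the frame of riser_shelf below 0.0625 m and value of joint spring_pad above 0.004 m), for 0.2 s.
At the end, for the whole second after the job is handed in: Tongue in the seat behind the lip, tip within 2 mm of fully home, spring pad down 4.2 mm or more, frame upright and along the lip within 6 degrees, at rest and gripped (over 3 N); narrow frame moved under 15 mm, shelf stock and loose things under 20 mm (x of wide_frame in the frame of riser_shelf between -0.007 and 0.007 m and z of wide_frame in the frame of riser_shelf below 0.0775 m and z of wide_frame in the frame of riser_shelf below 0.062 m and value of joint spring_pad above 0.0042 m and angle between wide_frame's own z axis and vertical below 0.1 rad and angle between the x axis of wide_frame and the x axis of riser_shelf, either way round below 0.1 rad and contact force between the fingers and wide_frame above 3 N and linear speed of wide_frame below 0.02 m/s and distance of tall_frame from where it was at the start of the episode below 0.015 m and distance of each of media_bottle_1, jar_ribbon_1, jar_ribbon_2, flask_2, dish_c1, marker_1, cap_loose from where it was at the start of the episode below 0.02 m); the arm keeps its last pose, push and grip.
It fails at once if the frame is rushed along the groove (over 0.2 m/s with the tongue in it) (x of wide_frame in the frame of riser_shelf between -0.007 and 0.007 m and z of wide_frame in the frame of riser_shelf below 0.0775 m and height (world z) of wide_frame above 0.05 m and linear speed of wide_frame above 0.2 m/s).
It fails at once if a jar, bottle or flask on the shelf is tipped (angle between any of media_bottle_1, jar_ribbon_1, jar_ribbon_2, flask_2's own z axis and vertical above 0.3 rad).
It also fails if it takes over 51 s, if anything falls off the work surface, if the arm or the gripper's body presses on something with over 40 N, if the wrist force passes 120 N, or if a joint passes its speed limit or range.

## Robot

A 7-joint arm with a two-finger parallel gripper is mounted at the origin on a cart in front of the work surface, level with it; the furniture and walls round the work are solid. World frame = base frame: x ahead of the robot, y to its left, z up, the work surface at z = 0. Lengths are in m, angles in rad, forces in N, time in s.
With the tool pointing down it reaches from about 0.4 to 0.85 m from the base axis. Payload 4.5 kg.
Tool frame: the origin (TCP) lies midway between the tips of the shut fingers; the grasp point (between the pads) lies 19 mm behind it (r.grip_point_offset is the distance from the TCP to the grasp point, in m); z points along the fingers, y is the line along which they close (so a half turn about z gives the same grasp; the last joint's range is limited). The gripper opens to 88 mm and grips with 3 to 60 N. Pads are 18 mm wide; open, the fingers measure 123 mm over their backs; the gripper's body (75 mm by 187 mm) begins 45 mm behind the grasp point.
Start: joints at [0.034, 0.689, -0.195, 1.565, 0.157, 0.902, -0.215], TCP at [0.625, 0, 0.239] pointing down, gripper open.
Joint ranges: [-3.01, 3.01], [-0.46, 2.08], [-1.47, 1.51], [0.13, 2.56], [-1, 4.14], [0.04, 2.09], [-2.66, 2.66]. Speed limits (rad/s): [2.57, 2.57, 3.14, 3.14, 3.14, 3.14, 3.14].

## Interface

Orientations are given as a unit quaternion [x, y, z, w].
In Python, from plant import r, optics gives the robot as it stands.
- The arm moves only by the shell command python3 -m pendant 'ROWS' [OPENING] [FORCE]. ROWS is JSON, a list of rows, each a list of 6 numbers: the shift along the tool's x, y, z as a fraction of full scale, then the turn, a rotation vector about the tool's x, y, z as a fraction of full scale. A call has 1 to 5 rows; each row shifts and turns the commanded pose from where the row before left it, along the tool's axes as they then stand; what a row does not reach is not made up. Full scale, the value 1, is 0.025 m for a shift and pi rad for a turn. A row lasts 1/12 s, in which the tool goes at most 41.7 mm and 7.16 degrees, less where a joint would pass 70% of its speed; a pose out of reach is approached as far as the arm can. A call with a number of a shift or a turn outside -1 to 1 is refused whole. A call with a gripper value outside its range is refused whole. OPENING is the opening, from -1 (shut) to 1 (fully open), set as the call begins (- or left out, the last holds). The fingers move at their own pace and stop on an object; FORCE is the grip in N (left out, the last holds). Time passes only in rows, so rows that do not move let the fingers close. It gives the time, the measured TCP pose, the force, the opening and the grip force at its end, in the units of the state.
- r.get_state(): the state, without advancing time (a new reading comes with each control period).
- optics.snapshot(name): name is "scene" or "side" or "wrist"; returns (picture, depth): 480x640x3 uint8, blue, green, red; 480x640 float32, m along the optical axis (not along the pixel's ray), 0 where there is no reading.
- optics.calibration(name): a dict with "vfov" (degrees; the focal length in pixels is half the picture's height over the tangent of half this angle, whatever the lens; pixels are square), "cx", "cy" (the principal point, pixels), "cam_to_world" (4x4, takes a point from camera to world coordinates); the wrist camera has in their place "tool_from_camera" (4x4, takes a point from camera to tool coordinates, whose origin is the TCP and whose axes are the flange's). Camera axes: x right, y up, looking along -z (the intrinsics and any distortion apply to the point x, -y, -z); pixel columns grow to the right and rows downward; lengths in m; the calibration is good to about 2 mm. A picture is of the moment at which its call begins: read the wrist's pose just before it. calibration takes no time and is no camera call.
- r.finish_job(): hands the job in; it is judged then, once.
The state is a dict: "clock": time; "q": joint angles; "qd": joint speeds; "joint_torque": joint torques, N m; "tool_pos": TCP position; "eef_rot": TCP orientation; "contact_force": force on the tool from outside, world axes, zero at the start; "moment": the same for the moment, N m; "opening": opening from 0.0 (shut) to 1.0 (fully open); "finger_force": force on a finger pad.
Only numpy, scipy, OpenCV 4.12 (cv2) and the standard library are available. Lean on these libraries where they do the work, as an engineer would, in place of code of your own. Each camera call takes 0.05 s, during which the arm holds its last target. There are 200 camera calls.

## Working session

There is one attempt and no reset: what is moved stays moved. The work goes in short steps, Python scripts to look and compute and a shell command to move; the robot and the scene stay as the last step left them, time stands still between calls to the robot, and variables do not carry over. Pictures are saved under pics/ and viewed, at most 10 in all, crops included, and the job is handed in when it is done.

```bash
ls; mkdir -p pics; cat > h.py <<'E'
import numpy as np, cv2
from plant import r, optics
from scipy.spatial.transform import Rotation as R
def cloud(name):
    s=r.get_state(); im,d=optics.snapshot(name); c=optics.calibration(name)
    T=np.array(c["cam_to_world"]) if "cam_to_world" in c else None
    if T is None:
        W=np.eye(4); W[:3,:3]=R.from_quat(s["eef_rot"]).as_matrix(); W[:3,3]=s["tool_pos"]
        T=W@np.array(c["tool_from_camera"])
    f=240/np.tan(np.radians(c["vfov"])/2)
    v,u=np.mgrid[:480,:640]
    P=np.stack([(u-c["cx"])/f*d,-(v-c["cy"])/f*d,-d],-1)@T[:3,:3].T+T[:3,3]
    P[d==0]=np.nan
    return im,P
E
python3 - <<'E'
from h import *
print(r.get_state())
for n in("scene","side"):
    c=optics.calibration(n);print(n,c)
    im,P=cloud(n);cv2.imwrite(f"pics/{n}.png",im);np.save(f"{n}.npy",P);cv2.imwrite(f"{n}_im.png",im)
c=optics.calibration("wrist");print(c)
E
```

```text
pics
{'clock': 0.0, 'q': array([ 0.03378567,  0.68994213, -0.19449714,  1.56637147,  0.15732774,
        0.90250992, -0.2150969 ]), 'qd': array([-0.00059258, -0.00077441, -0.00151406,  0.00024399,  0.00021366,
        0.0002077 ,  0.0015666 ]), 'joint_torque': array([ 3.38560185e-04, -5.27571630e+01, -1.26686912e+00, -1.53434461e+01,
       -5.26333472e-02,  6.56995355e-03,  1.65937727e-04]), 'tool_pos': array([ 6.24353246e-01, -5.90509479e-05,  2.37928427e-01]), 'eef_rot': array([ 7.07067798e-01,  7.07145166e-01, -7.07894916e-04, -5.85631530e-04]), 'contact_force': array([-0.02363563, -0.10678945,  0.5344137 ]), 'moment': array([-0.01333137, -0.02629929, -0.04479521]), 'finger_force': 0.0, 'opening': 1.000321773646025}
scene {'vfov': 51.50181677314554, 'cx': 317.9051762092559, 'cy': 236.75194410468274, 'cam_to_world': array([[ 0.9828741 ,  0.08855346, -0.16160691,  0.40993782],
       [-0.1832996 ,  0.56006919, -0.80791321, -0.90001165],
       [ 0.01896754,  0.82369945,  0.56670932,  0.70042121],
       [ 0.        ,  0.        ,  0.        ,  1.        ]])}
side {'vfov': 53.824073
[... 161 characters left out ...]
,
       [-5.24827282e-01,  5.29537042e-01, -6.66443430e-01,
        -7.32583939e-01],
       [ 1.87439121e-04,  7.83009594e-01,  6.22009599e-01,
         7.14441125e-01],
       [ 0.00000000e+00,  0.00000000e+00,  0.00000000e+00,
         1.00000000e+00]])}
{'vfov': 62.11961614709397, 'cx': 318.79345101949747, 'cy': 244.06742198730865, 'tool_from_camera': array([[ 8.13508554e-04,  9.57868359e-01,  2.87206450e-01,
         7.42560083e-02],
       [ 9.99999520e-01, -6.22492932e-04, -7.56396246e-04,
         1.34514539e-04],
       [-5.45744046e-04,  2.87206928e-01, -9.57868406e-01,
        -1.47804614e-01],
       [ 0.00000000e+00,  0.00000000e+00,  0.00000000e+00,
         1.00000000e+00]])}
```

View both.

View pics/scene.png

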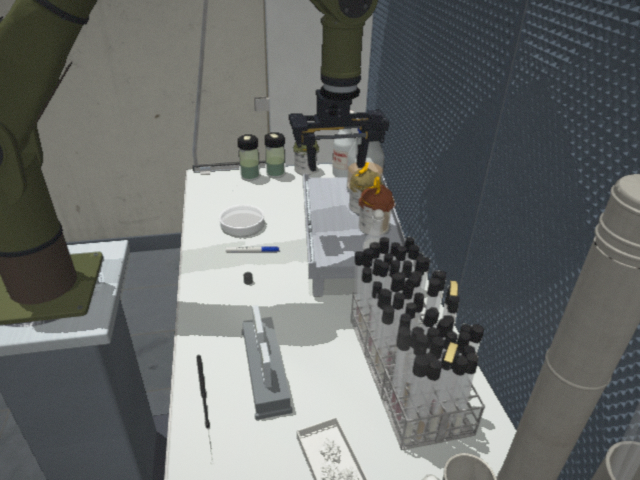

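View pics/side.png

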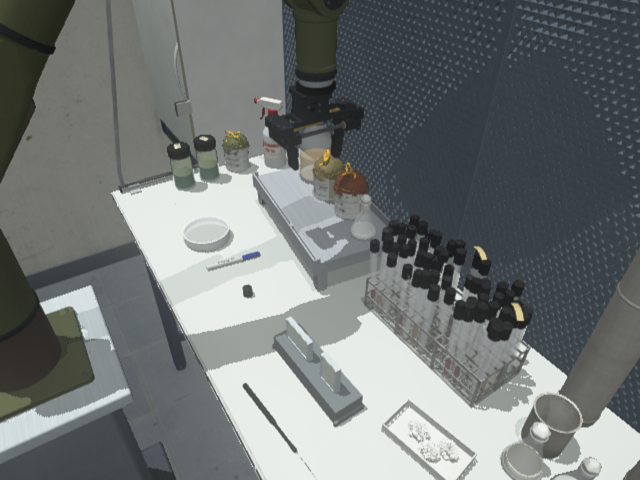

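```bash
python3 - <<'E'
from h import *
S=np.load("side.npy");C=np.load("scene.npy")
print("px",S[338,299],S[375,330],S[270,318],S[190,262],S[290,248])
for n,P,(u0,v0,u1,v1) in(("side",S,(262,305,370,425)),("scene",C,(235,300,300,425))):
    Q=P[v0:v1,u0:u1].reshape(-1,3);Q=Q[np.isfinite(Q).all(1)]
    top=Q[abs(Q[:,2]-.036)<.005]
    print(n,"stand top",len(top),cv2.minAreaRect((top[:,:2]*1000).astype(np.float32)),top[:,2].mean())
    fr=Q[(Q[:,2]>.046)]
    if len(fr)<20: continue
    _,l,ctr=cv2.kmeans(fr[:,:2].astype(np.float32).copy(),2,None,(3,50,1e-6),5,cv2.KMEANS_PP_CENTERS)
    for k in(0,1):
        g=fr[l.ravel()==k]; print(" frame",len(g),cv2.minAreaRect((g[:,:2]*1000).astype(np.float32)),"zmax",np.percentile(g[:,2],[50,98,100]))
    # worktop
    w=Q[abs(Q[:,2])<.008]; print("table z",np.median(w[:,2]))
E
```

```text
px [ 0.42923766 -0.26468328  0.07285973] [ 0.4342548  -0.35456712  0.06984447] [ 0.55871548 -0.12222218  0.0610341 ] [0.58968991 0.18915888 0.07734895] [ 0.42560373 -0.05983362  0.01998214]
side stand top 2034 ((439.17242431640625, -302.7408447265625), (57.997257232666016, 191.41433715820312), 2.6869184970855713) 0.03513335839205933
 frame 538 ((433.37109375, -256.82403564453125), (12.057857513427734, 71.3680419921875), 3.2524895668029785) zmax [0.07391868 0.08479422 0.08586786]
 frame 525 ((437.8307800292969, -348.6756591796875), (12.592002868652344, 44.14450454711914), 2.041152000427246) zmax [0.07967483 0.09643794 0.09791622]
table z -0.0009964840250177298
scene stand top 2256 ((438.4957275390625, -297.9308776855469), (56.28410720825195, 195.1668701171875), 2.7955353260040283) 0.03690484129517049
 frame 286 ((432.7700500488281, -253.98162841796875), (11.074929237365723, 72.64585876464844), 2.780550956726074) zmax [0.0837693  0.08682999 0.08739081]
 frame 318 ((437.35443115234375, -345.937255859375), (11.126724243164062, 44.14546203613281), 3.176131248474121) zmax [0.08746454 0.09842471 0.10062053]
table z 0.0009932731097725966
```

```bash
python3 - <<'E'
from h import *
S=np.load("side.npy");C=np.load("scene.npy")
for n,P in(("side",S),("scene",C)):
    Q=P.reshape(-1,3);Q=Q[np.isfinite(Q).all(1)]
    Q=Q[(Q[:,0]>.5)&(Q[:,0]<.85)&(Q[:,1]>-.25)&(Q[:,1]<.35)]
    b=Q[abs(Q[:,2]-.08)<.0035]; print(n,"board",len(b),np.median(b[:,2]))
    # front boundary: for each y bin, min x with z>.084 & <.097
    for zlo,zhi in((.084,.097),(.075,.083),(.03,.07)):
        print(zlo,zhi)
        l=Q[(Q[:,2]>zlo)&(Q[:,2]<zhi)]
        for y in np.arange(-.16,.26,.03):
            m=l[abs(l[:,1]-y)<.015]; m=m[m[:,0]<.66+0*y]
            if len(m)>5:
                xs=np.sort(m[:,0]); print(f"  y{y:.2f} n{len(m)} x {xs[0]:.4f} {np.percentile(xs,5):.4f} {np.percentile(xs,50):.4f}, z {np.percentile(m[:,2],[50,99]).round(4)}")
E
```

```text
side board 5034 0.07882403625006629
0.084 0.097
  y-0.13 n30 x 0.5465 0.5470 0.5523, z [0.0895 0.092 ]
  y-0.10 n26 x 0.5486 0.5493 0.5521, z [0.0902 0.0921]
  y-0.07 n23 x 0.5532 0.5536 0.5556, z [0.0902 0.0921]
  y-0.04 n22 x 0.5563 0.5569 0.5594, z [0.0901 0.0921]
  y-0.01 n22 x 0.5599 0.5612 0.5634, z [0.0897 0.0923]
  y0.02 n20 x 0.5646 0.5649 0.5676, z [0.0899 0.0932]
  y0.05 n18 x 0.5678 0.5685 0.5707, z [0.0899 0.0923]
  y0.08 n18 x 0.5711 0.5717 0.5747, z [0.0904 0.0919]
  y0.11 n19 x 0.5759 0.5767 0.5786, z [0.09   0.0928]
  y0.14 n14 x 0.5796 0.5798 0.5828, z [0.0898 0.0923]
  y0.17 n16 x 0.5837 0.5840 0.5870, z [0.0898 0.0919]
  y0.20 n14 x 0.5877 0.5880 0.5904, z [0.0906 0.0927]
  y0.23 n14 x 0.5904 0.5914 0.5943, z [0.0903 0.0915]
  y0.26 n15 x 0.5949 0.5949 0.6032, z [0.0893 0.0924]
0.075 0.083
  y-0.13 n295 x 0.5472 0.5580 0.6147, z [0.0787 0.0814]
  y-0.10 n425 x 0.5501 0.5646 0.6087, z [0.0789 0.082 ]
  y-0.07 n398 x 0.5539 0.5655 0.6087, z [0.0787 0.0817]
  y-0.04 n351 x 0.5580 0.5718 0.6121, z [0.0787 0.0815]
  y-0.01 n319 x 0.5616 0.5722 0.6153, z [0.0788 0.0814]
[... 2330 characters left out ...]
7 0.5745 0.6153, z [0.0812 0.0829]
  y0.02 n255 x 0.5698 0.5771 0.6138, z [0.0812 0.0829]
  y0.05 n219 x 0.5812 0.5853 0.6202, z [0.0811 0.0829]
  y0.08 n211 x 0.5797 0.5851 0.6200, z [0.0812 0.0829]
  y0.11 n195 x 0.5819 0.5877 0.6220, z [0.0811 0.0829]
  y0.14 n160 x 0.5851 0.5912 0.6230, z [0.0811 0.083 ]
  y0.17 n139 x 0.5910 0.5959 0.6269, z [0.0809 0.0828]
  y0.20 n133 x 0.5958 0.6006 0.6273, z [0.081  0.0829]
  y0.23 n105 x 0.5961 0.6043 0.6318, z [0.0811 0.0828]
  y0.26 n57 x 0.5956 0.6028 0.6254, z [0.0807 0.083 ]
0.03 0.07
  y-0.13 n411 x 0.5472 0.5531 0.5820, z [0.0585 0.0695]
  y0.05 n9 x 0.5774 0.5776 0.5807, z [0.0681 0.0693]
  y0.26 n6 x 0.5944 0.5944 0.5951, z [0.0617 0.0685]
```

```bash
python3 - <<'E'
import cv2
a=cv2.imread("side_im.png")[160:310,235:395];b=cv2.imread("scene_im.png")[150:300,280:420]
cv2.imwrite("pics/crop.png",cv2.hconcat([cv2.resize(a,(400,375),interpolation=2),cv2.resize(b,(350,375),interpolation=2)]))
E
```

```text
(no output)
```

View pics/crop.png

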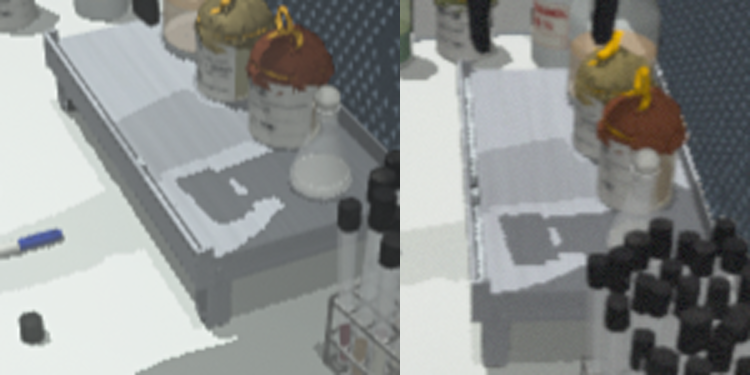

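```bash
cat > m.py <<'E'
from h import *
S=np.load("side.npy");C=np.load("scene.npy")
Y=np.arange(-.13,.25,.01)
def front(P,zlo,zhi):
    Q=P.reshape(-1,3);Q=Q[np.isfinite(Q).all(1)];Q=Q[(Q[:,0]>.5)&(Q[:,0]<.66)&(Q[:,2]>zlo)&(Q[:,2]<zhi)&(abs(Q[:,0]-.566-.128*Q[:,1])<.012)&(Q[:,1]>-.1)&(Q[:,1]<.24)]
    p=np.polyfit(Q[:,1],Q[:,0],1);e=Q[:,0]-np.polyval(p,Q[:,1]);g=abs(e)<.003
    p=np.polyfit(Q[g,1],Q[g,0],1);e=Q[g,0]-np.polyval(p,Q[g,1]);return p,np.degrees(np.arctan(p[0])),np.percentile(e,[2,50,98])
for n,P in(("side",S),("scene",C)):
    print(n,"lip",front(P,.086,.1),"wall",front(P,.02,.08) if n=="side" else "")
a=np.radians(-7.28);ex=np.array([np.cos(a),np.sin(a)]);ey=np.array([-np.sin(a),np.cos(a)])
for n,P in(("side",S),("scene",C)):
    Q=P.reshape(-1,3);Q=Q[np.isfinite(Q).all(1)];x=Q[:,:2]@ex;y=Q[:,:2]@ey
    x0=np.array([.5745,.07])@ex
    b=(abs(x-x0)<.01)&(Q[:,2]>.083)&(Q[:,2]<.1)&(abs(y)<.5);print(n,"lip ends y'",np.percentile(y[b],[0,.5,1,99,99.5,100]).round(4))
    b=(abs(x-x0-.03)<.02)&(abs(Q[:,2]-.08)<.005)&(abs(y)<.5);print(n,"board ends y'",np.percentile(y[b],[0,.5,1,99,99.5,100]).round(4))
    # stock: z .12-.3, report in x-x0 / y'
    for zl,zh in((.1,.16),(.16,.21)):
        for k in np.arange(-.22,.2,.02):
            g=(abs(y-k)<.01)&(Q[:,2]>zl)&(Q[:,2]<zh)&(x-x0>.03)&(x-x0<.2)
            if g.sum()>5: print(f"   z{zl} y'{k:.2f} n{g.sum()} minx {np.percentile(x[g]-x0,[0,5]).round(3)}")
E
python3 m.py
```

```text
side lip (array([0.12887268, 0.56467126]), np.float64(7.3433859404547475), array([-0.00219101, -0.00017803,  0.00282125])) wall (array([0.12876986, 0.5653252 ]), np.float64(7.337590567082014), array([-6.59170690e-04, -4.74275971e-05,  9.03537700e-04]))
scene lip (array([0.12965059, 0.56410368]), np.float64(7.3872245003065915), array([-2.30910147e-03, -8.03717345e-05,  2.51526636e-03])) wall 
side lip ends y' [-0.0557 -0.0551 -0.0535  0.4973  0.4981  0.5   ]
side board ends y' [-0.0552 -0.0534 -0.0522  0.333   0.4962  0.4999]
   z0.1 y'-0.22 n214 minx [0.097 0.098]
   z0.1 y'-0.20 n96 minx [0.097 0.099]
   z0.1 y'-0.18 n486 minx [0.084 0.087]
   z0.1 y'-0.16 n237 minx [0.086 0.087]
   z0.1 y'-0.14 n270 minx [0.077 0.079]
   z0.1 y'-0.12 n29 minx [0.078 0.079]
   z0.1 y'-0.02 n252 minx [0.119 0.125]
   z0.1 y'-0.00 n167 minx [0.116 0.118]
   z0.1 y'0.04 n108 minx [0.13  0.139]
   z0.1 y'0.06 n394 minx [0.115 0.12 ]
   z0.1 y'0.08 n128 minx [0.11  0.112]
   z0.1 y'0.10 n29 minx [0.113 0.116]
   z0.1 y'0.14 n292 minx [0.106 0.114]
   z0.1 y'0.16 n170 minx [0.101 0.102]
   z0.1 y'0.18 n50
[... 1132 characters left out ...]
n131 minx [0.11  0.112]
   z0.1 y'0.14 n107 minx [0.107 0.114]
   z0.1 y'0.16 n169 minx [0.099 0.102]
   z0.1 y'0.18 n22 minx [0.1 0.1]
   z0.16 y'-0.22 n225 minx [0.096 0.101]
   z0.16 y'-0.20 n90 minx [0.097 0.099]
   z0.16 y'-0.18 n535 minx [0.083 0.087]
   z0.16 y'-0.16 n368 minx [0.085 0.087]
   z0.16 y'-0.14 n576 minx [0.076 0.082]
   z0.16 y'-0.12 n425 minx [0.075 0.088]
   z0.16 y'-0.10 n10 minx [0.127 0.136]
   z0.16 y'-0.00 n127 minx [0.128 0.129]
   z0.16 y'0.06 n281 minx [0.121 0.126]
   z0.16 y'0.08 n211 minx [0.112 0.117]
   z0.16 y'0.10 n107 minx [0.115 0.118]
   z0.16 y'0.14 n66 minx [0.115 0.12 ]
   z0.16 y'0.16 n197 minx [0.106 0.11 ]
   z0.16 y'0.18 n114 minx [0.104 0.107]
```

```bash
python3 -m pendant '[[-0.93,-0.69,0,0,0,0],[-0.93,-0.69,0,0,0,0],[-0.93,-0.69,0,0,0,0],[-0.93,-0.69,0,0,0,0],[-0.93,-0.69,0,0,0,0]]' 1; python3 -m pendant '[[-0.93,-0.69,0,0,0,0],[-0.93,-0.69,0,0,0,0],[-0.93,-0.69,0,0,0,0],[-0.93,-0.69,0,0,0,0],[-0.93,-0.69,0,0,0,0]]' ; python3 -m pendant '[[-0.9,-0.69,0,0,0,0],[0,0,0.8,0,0,-0.0156],[0,0,0.8,0,0,0],[0,0,0,0,0,0]]'
python3 - <<'E'
from h import *
im,P=cloud("wrist");cv2.imwrite("pics/w1.png",im);np.save("w1.npy",P)
s=r.get_state();print(s["clock"],s["tool_pos"],R.from_quat(s["eef_rot"]).as_matrix().round(4))
Q=P.reshape(-1,3);Q=Q[np.isfinite(Q).all(1)]
g=Q[(Q[:,2]>.046)&(Q[:,2]<.095)&(abs(Q[:,0]-.433)<.04)&(abs(Q[:,1]+.255)<.05)]
print(len(g),cv2.minAreaRect((g[:,:2]*1000).astype(np.float32)),g[:,2].max())
for n in("scene",):
    im,P=cloud(n);cv2.imwrite("pics/s2.png",im);np.save("scene2.npy",P)
Q=P.reshape(-1,3);Q=Q[np.isfinite(Q).all(1)]
ex=np.array([.9918,-.1281]);ey=np.array([.1281,.9918]);O=np.array([.5796,.0673])
L=(Q[:,:2]-O)@np.array([ex,ey]).T
for zl,zh in((.1,.16),(.16,.2),(.2,.28)):
    for k in np.arange(-.12,.24,.02):
        m=(abs(L[:,1]-k)<.01)&(Q[:,2]>zl)&(Q[:,2]<zh)&(L[:,0]>.03)&(L[:,0]<.2)
        if m.sum()>5: print(f"z{zl} y{k:.2f} n{m.sum()} minx {np.percentile(L[m,0],[0,5]).round(3)}")
E
```

```text
clock: 0.52
tool_pos: [0.5375, -0.1172, 0.2384]
eef_rot: [0.707, 0.707, -0.0, -0.0]
contact_force: [-0.7, -0.4, 0.3]
opening: 0.999
finger_force: 0.0
clock: 0.93
tool_pos: [0.4513, -0.2334, 0.2385]
eef_rot: [0.707, 0.707, -0.0, -0.0]
contact_force: [-1.0, -0.6, 1.1]
opening: 1.004
finger_force: 0.0
clock: 1.27
tool_pos: [0.4328, -0.2547, 0.196]
eef_rot: [0.69, 0.724, -0.001, -0.003]
contact_force: [-0.3, 0.4, -0.2]
opening: 0.998
finger_force: 0.0
1.3167 [ 0.43385789 -0.25452437  0.19741445] [[-0.0487  0.9988 -0.0038]
 [ 0.9988  0.0487  0.0019]
 [ 0.0021 -0.0037 -1.    ]]
1640 ((433.33355712890625, -254.50018310546875), (10.97912883758545, 70.56791687011719), 2.9314613342285156) 0.08803234038876606
z0.1 y-0.12 n6 minx [0.116 0.136]
z0.1 y-0.10 n11 minx [0.13  0.139]
z0.1 y-0.08 n413 minx [0.111 0.116]
z0.1 y-0.06 n132 minx [0.104 0.106]
z0.1 y-0.02 n6 minx [0.197 0.197]
z0.1 y0.00 n106 minx [0.104 0.108]
z0.1 y0.02 n163 minx [0.094 0.098]
z0.1 y0.04 n22 minx [0.095 0.095]
z0.1 y0.08 n13 minx [0.156 0.157]
z0.1 y0.10 n114 minx [0.103 0.104]
z0.1 y0.12 n73 minx [0.099 0.1  ]
z0.1 y0.14 n6 minx [0.1 0.1]
z0.16 y-0.08 n279 minx [0.113 0.121]
z0.16 y-0.06 n212 minx [0.107 0.112]
z0.16 y-0.04 n100 minx [0.11  0.113]
z0.16 y0.00 n69 minx [0.112 0.116]
z0.16 y0.02 n199 minx [0.1   0.105]
z0.16 y0.04 n119 minx [0.099 0.101]
z0.16 y0.06 n21 minx [0.11  0.115]
z0.16 y0.08 n177 minx [0.116 0.123]
z0.16 y0.10 n319 minx [0.103 0.107]
z0.16 y0.12 n79 minx [0.099 0.1  ]
z0.2 y0.10 n477 minx [0.115 0.126]
z0.2 y0.12 n310 minx [0.112 0.116]
z0.2 y0.14 n60 minx [0.11  0.117]
```

View pics/w1.png

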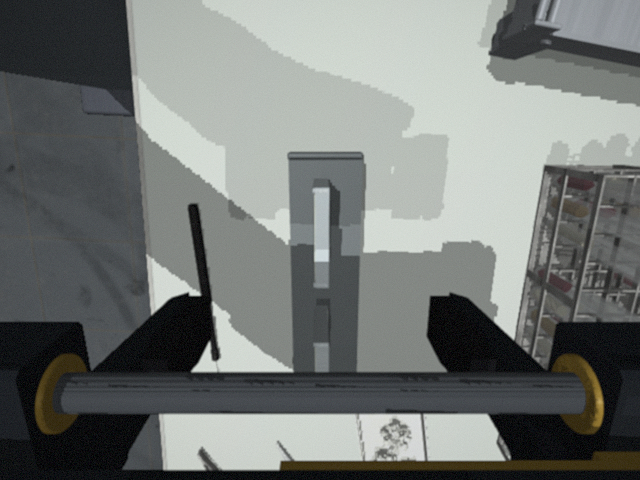

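```bash
python3 -m pendant '[[0,0,0.9,0,0,0],[0,0,0.9,0,0,0],[0,0,0.9,0,0,0],[0,0,0.9,0,0,0],[0,0,0.9,0,0,0]]'; python3 -m pendant '[[0,0,0.8,0,0,0],[0,0,0.8,0,0,0],[0,0,0,0,0,0],[0,0,0,0,0,0]]'
```

```text
clock: 1.78
tool_pos: [0.4368, -0.255, 0.0864]
eef_rot: [0.689, 0.725, 0.001, 0.001]
contact_force: [-0.8, -0.5, -0.6]
opening: 0.999
finger_force: 0.0
clock: 2.12
tool_pos: [0.4359, -0.2546, 0.0465]
eef_rot: [0.689, 0.725, -0.0, -0.0]
contact_force: [-0.3, -0.0, 1.1]
opening: 0.996
finger_force: 0.0
```

```bash
python3 -m pendant '[[0,-0.1,0.12,0,0,0],[0,0,0,0,0,0],[0,0,0,0,0,0]]'; python3 -m pendant '[[0,0,0,0,0,0],[0,0,0,0,0,0],[0,0,0,0,0,0],[0,0,0,0,0,0],[0,0,0,0,0,0]]' -1 40;python3 -m pendant '[[0,0,0,0,0,0],[0,0,0,0,0,0],[0,0,0,0,0,0],[0,0,0,0,0,0],[0,0,0,0,0,0]]'
```

```text
clock: 2.37
tool_pos: [0.4332, -0.2555, 0.0443]
eef_rot: [0.69, 0.724, 0.0, 0.001]
contact_force: [-0.4, -0.1, 0.6]
opening: 1.0
finger_force: 0.0
clock: 2.78
tool_pos: [0.4328, -0.2551, 0.0433]
eef_rot: [0.69, 0.724, 0.0, 0.0]
contact_force: [-0.3, 0.8, -0.8]
opening: 0.652
finger_force: 0.0
clock: 3.2
tool_pos: [0.4328, -0.2551, 0.0432]
eef_rot: [0.69, 0.724, 0.0, -0.0]
contact_force: [-0.4, 0.6, -0.2]
opening: 0.265
finger_force: 0.0
```

```bash
python3 -m pendant '[[0,0,0,0,0,0],[0,0,0,0,0,0],[0,0,0,0,0,0],[0,0,0,0,0,0],[0,0,0,0,0,0]]'; python3 -m pendant '[[0,0,-0.3,0,0,0],[0,0,-0.3,0,0,0],[0,0,-0.5,0,0,0],[0,0,-0.8,0,0,0],[0,0,-0.9,0,0,0]]'; python3 -m pendant '[[0,0,-1,0,0,0],[0,0,-1,0,0,0],[0,0,-1,0,0,0],[0,0,0,0,0,0],[0,0,0,0,0,0]]'
```

```text
clock: 3.62
tool_pos: [0.4328, -0.2551, 0.0432]
eef_rot: [0.69, 0.724, 0.0, 0.0]
contact_force: [-1.5, 0.8, -0.3]
opening: 0.121
finger_force: 40.0
clock: 4.03
tool_pos: [0.432, -0.2548, 0.1141]
eef_rot: [0.689, 0.724, -0.0, -0.001]
contact_force: [1.3, -0.3, -0.3]
opening: 0.122
finger_force: 40.0
clock: 4.45
tool_pos: [0.4332, -0.2556, 0.1899]
eef_rot: [0.69, 0.724, 0.0, 0.002]
contact_force: [-0.9, 0.6, -1.7]
opening: 0.117
finger_force: 40.0
```

```bash
python3 -m pendant '[[0.5,0.2,0,0,0,0],[0.95,0.4,0,0,0,0],[0.95,0.4,0,0,0,0],[0.95,0.4,0,0,0,0],[0.95,0.4,0,0,0,0]]';python3 -m pendant '[[0.95,0.4,0,0,0,0],[0.95,0.4,0,0,0,0],[0.95,0.4,0,0,0,0],[0.95,0.4,0,0,0,0],[0.95,0.4,0,0,0,0]]'; python3 -m pendant '[[0.95,0.4,0,0,0,0],[0.95,0.4,0,0,0,0],[0.95,0.4,0,0,0,0],[0.95,0.4,0,0,0,0],[0.95,0.4,0,0,0,0]]'; python3 -m pendant '[[0.95,0.4,0,0,0,0],[0.95,0.4,0,0,0,0],[0.9,0.35,0,0,0,0],[0,0,0,0,0,0.0283],[0,0,0,0,0,0.0283]]'; python3 -m pendant '[[0,0,0,0,0,0],[0,0,0,0,0,0],[0,0,0,0,0,0]]'
cat > fr.py <<'E'
from h import *
import sys
s=r.get_state();print(s["clock"],s["tool_pos"].round(4),s["contact_force"].round(2),"yaw",np.degrees(np.arctan2(*R.from_quat(s["eef_rot"]).as_matrix()[[1,0],1])).round(2),"z",R.from_quat(s["eef_rot"]).as_matrix()[:,2].round(4))
O=np.array([.5796,.0673]);ex=np.array([.9918,-.1281]);ey=np.array([.1281,.9918])
t=s["tool_pos"][:2]+.0035*ex-O;print("tongue in shelf x,y mm",(t@ex*1e3).round(1),(t@ey*1e3).round(1),"tip z est",(s["tool_pos"][2]-.0392).round(4))
E
python3 - <<'E'
from fr import *
for n in("side","scene","wrist"):
    im,P=cloud(n);cv2.imwrite(f"pics/{n}3.png",im);np.save(f"{n}3.npy",P)
    Q=P.reshape(-1,3);Q=Q[np.isfinite(Q).all(1)];L=(Q[:,:2]-O)@np.array([ex,ey]).T
    m=(abs(L[:,1]-t@ey)<.06)&(L[:,0]<.03)&(L[:,0]>-.04)
    k=m&(Q[:,2]>.145)&(Q[:,2]<.23)
    print(n,k.sum(),"z 1%",np.percentile(Q[k,2],[0,1,99]).round(4))
    # lip local
    k=(abs(L[:,1]-t@ey)<.1)&(abs(L[:,0]+.0065)<.008)&(Q[:,2]>.086)&(Q[:,2]<.1)
    if k.sum()>20: print(" lip x",np.percentile(L[k,0],[2,50,98]).round(4),"z",np.percentile(Q[k,2],[50,98]).round(4))
E
```

```text
clock: 4.87
tool_pos: [0.4715, -0.1444, 0.1871]
eef_rot: [0.69, 0.724, -0.001, -0.001]
contact_force: [-0.2, 0.9, -2.0]
opening: 0.119
finger_force: 40.0
clock: 5.28
tool_pos: [0.5156, -0.0234, 0.1869]
eef_rot: [0.69, 0.724, -0.001, -0.001]
contact_force: [0.2, -0.7, -0.7]
opening: 0.118
finger_force: 40.0
clock: 5.7
tool_pos: [0.5597, 0.0974, 0.1868]
eef_rot: [0.689, 0.724, -0.002, -0.001]
contact_force: [0.2, -0.8, -0.6]
opening: 0.12
finger_force: 40.0
clock: 6.12
tool_pos: [0.5848, 0.17, 0.1864]
eef_rot: [0.751, 0.66, -0.001, -0.001]
contact_force: [-0.7, -0.2, -1.0]
opening: 0.122
finger_force: 40.0
clock: 6.37
tool_pos: [0.5853, 0.1673, 0.1874]
eef_rot: [0.751, 0.661, -0.001, -0.0]
contact_force: [-0.4, -0.3, -1.0]
opening: 0.123
finger_force: 40.0
6.3667 [0.5853 0.1673 0.1874] [-0.39 -0.33 -0.97] yaw -7.28 z [-0.0016 -0.001  -1.    ]
tongue in shelf x,y mm -3.6 99.9 tip z est 0.1482
side 449 z 1% [0.1482 0.1515 0.2294]
 lip x [-0.0083 -0.0063 -0.0014] z [0.0897 0.0928]
scene 348 z 1% [0.1507 0.1553 0.2298]
 lip x [-0.009  -0.0066  0.0014] z [0.093 0.095]
wrist 6748 z 1% [0.1824 0.187  0.23  ]
 lip x [-0.0082 -0.0058 -0.0003] z [0.0934 0.0949]
```

```bash
python3 -m pendant '[[0.48,0.144,0,0,0,0],[0,0,0.7,0,0,0],[0,0,0.7,0,0,0],[0,0,0.6,0,0,0],[0,0,0,0,0,0]]';python3 -m pendant '[[0,0,0,0,0,0],[0,0,0,0,0,0]]'; python3 - <<'E'
from fr import *
im,P=cloud("wrist");cv2.imwrite("pics/w4.png",im)
im,P=cloud("side");cv2.imwrite("pics/s4.png",cv2.resize(im[100:260,200:400],(750,600),interpolation=2))
E
```

```text
clock: 6.93
tool_pos: [0.5891, 0.1784, 0.1355]
eef_rot: [0.751, 0.66, -0.003, -0.001]
contact_force: [-0.5, -0.1, -0.9]
opening: 0.121
finger_force: 40.0
clock: 7.1
tool_pos: [0.5917, 0.1794, 0.1391]
eef_rot: [0.751, 0.66, 0.001, 0.0]
contact_force: [0.1, -0.2, -0.4]
opening: 0.121
finger_force: 40.0
7.1 [0.5917 0.1794 0.1391] [ 0.07 -0.21 -0.39] yaw -7.38 z [ 1.3e-03  5.0e-04 -1.0e+00]
tongue in shelf x,y mm 1.1 112.7 tip z est 0.0999
```

View pics/s4.png

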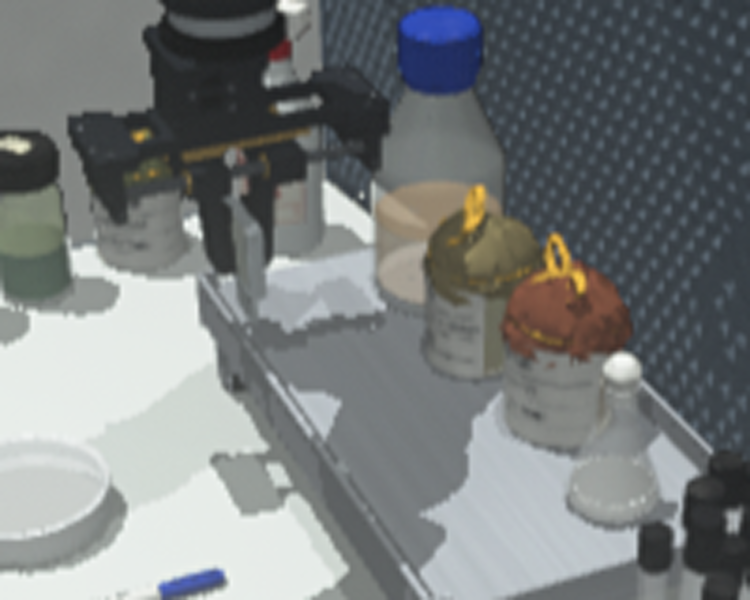

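View pics/w4.png

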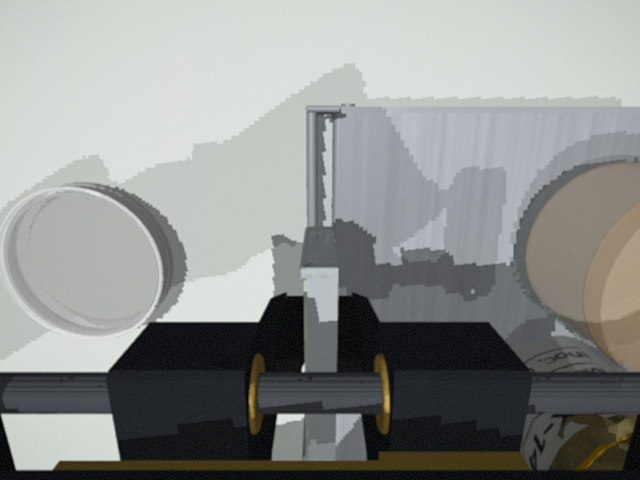

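```bash
python3 - <<'E'
from fr import *
im=cv2.imread("pics/w4.png");c=optics.calibration("wrist")
W=np.eye(4);W[:3,:3]=R.from_quat(s["eef_rot"]).as_matrix();W[:3,3]=s["tool_pos"];T=W@np.array(c["tool_from_camera"])
f=240/np.tan(np.radians(c["vfov"])/2)
def ray(u,v,z):
    d=T[:3,:3]@np.array([(u-c["cx"])/f,-(v-c["cy"])/f,-1]);p=T[:3,3]+d*(z-T[2,3])/d[2];q=(p[:2]-O);return (q@ex*1e3).round(1),(q@ey*1e3).round(1)
for v in(140,170,200,215):
    print(v,im[v,300:345].mean(1).astype(int).tolist())
    print(" lip front",ray(307,v,.09),"lip inner",ray(321,v,.09),"board edge(335)",ray(335,v,.079),"frame front/back at v=262:")
print(ray(302,265,.18),ray(338,265,.18))
for v in (268,285): print(v,im[v,290:350].mean(1).astype(int).tolist())
E
```

```text
7.2 [0.5919 0.1795 0.1394] [-0.35  1.02 -0.31] yaw -7.38 z [ 2.1e-03  8.0e-04 -1.0e+00]
tongue in shelf x,y mm 1.3 112.9 tip z est 0.1002
140 [198, 196, 199, 199, 199, 191, 159, 136, 142, 156, 172, 172, 163, 144, 130, 113, 95, 98, 106, 111, 105, 108, 105, 122, 178, 199, 201, 203, 197, 202, 202, 194, 140, 117, 126, 146, 157, 172, 177, 169, 166, 168, 171, 170, 169]
 lip front (np.float64(-7.5), np.float64(180.1)) lip inner (np.float64(-0.8), np.float64(180.2)) board edge(335) (np.float64(6.4), np.float64(179.8)) frame front/back at v=262:
170 [198, 198, 195, 195, 198, 194, 165, 141, 139, 153, 165, 168, 157, 145, 132, 115, 89, 96, 105, 110, 106, 108, 107, 104, 122, 171, 197, 199, 200, 195, 198, 195, 153, 126, 130, 148, 159, 170, 170, 166, 165, 165, 167, 166, 165]
 lip front (np.float64(-7.6), np.float64(165.9)) lip inner (np.float64(-0.7), np.float64(165.9)) board edge(335) (np.float64(6.6), np.float64(164.8)) frame front/back at v=262:
200 [199, 198, 200, 197, 199, 197, 175, 144, 136, 151, 161, 163, 159, 148, 136, 116, 93, 95, 107, 109, 107, 103, 122, 171, 196, 197, 196, 192, 193, 194,
[... 620 characters left out ...]
64(141.0)) frame front/back at v=262:
(np.float64(-6.8), np.float64(148.7)) (np.float64(3.5), np.float64(148.7))
268 [141, 141, 143, 140, 141, 143, 140, 143, 138, 126, 137, 153, 160, 160, 158, 162, 171, 174, 174, 174, 178, 175, 174, 180, 176, 176, 176, 175, 175, 174, 175, 176, 180, 174, 178, 176, 174, 180, 177, 174, 174, 169, 175, 177, 177, 175, 178, 171, 131, 92, 86, 86, 87, 87, 88, 87, 89, 89, 89, 91]
285 [141, 141, 141, 142, 142, 141, 141, 144, 141, 142, 144, 141, 140, 164, 184, 194, 191, 189, 190, 188, 188, 188, 189, 187, 190, 193, 189, 186, 190, 189, 189, 189, 189, 190, 188, 189, 189, 190, 189, 188, 191, 187, 188, 188, 191, 187, 188, 173, 125, 90, 83, 86, 89, 88, 86, 88, 85, 87, 89, 87]
```

```bash
python3 -m pendant '[[0,-0.02,0.2,0,0,0],[0,0,0.2,0,0,0],[0,0,0.2,0,0,0],[0,0,0,0,0,0]]'; python3 -c "import fr"; python3 -m pendant '[[0,0,0.2,0,0,0],[0,0,0.15,0,0,0],[0,0,0,0,0,0],[0,0,0,0,0,0]]';python3 -c "import fr"
```

```text
clock: 7.53
tool_pos: [0.5898, 0.1792, 0.122]
eef_rot: [0.751, 0.66, -0.001, -0.0]
contact_force: [0.0, -0.2, -0.7]
opening: 0.121
finger_force: 40.0
7.5333 [0.5898 0.1792 0.122 ] [ 0.05 -0.21 -0.65] yaw -7.37 z [-1.9e-03 -7.0e-04 -1.0e+00]
tongue in shelf x,y mm -0.7 112.2 tip z est 0.0828
clock: 7.87
tool_pos: [0.5904, 0.1793, 0.1141]
eef_rot: [0.751, 0.66, -0.0, -0.0]
contact_force: [-0.1, 0.7, -0.5]
opening: 0.123
finger_force: 40.0
7.8667 [0.5904 0.1793 0.1141] [-0.07  0.67 -0.54] yaw -7.38 z [-6.e-04 -2.e-04 -1.e+00]
tongue in shelf x,y mm -0.1 112.5 tip z est 0.0749
```

```bash
python3 -m pendant '[[0,0,0.04,0,0,0],[0,0,0,0,0,0]]'; python3 -m pendant '[[0,0,0.04,0,0,0],[0,0,0,0,0,0]]'; python3 -c "import fr"
```

```text
clock: 8.03
tool_pos: [0.5907, 0.1794, 0.1135]
eef_rot: [0.751, 0.66, 0.0, 0.0]
contact_force: [-0.1, 0.2, -0.1]
opening: 0.119
finger_force: 40.0
clock: 8.2
tool_pos: [0.5908, 0.1795, 0.1127]
eef_rot: [0.751, 0.66, 0.0, 0.0]
contact_force: [0.3, 0.1, -0.2]
opening: 0.121
finger_force: 40.0
8.2 [0.5908 0.1795 0.1127] [ 0.3   0.06 -0.2 ] yaw -7.38 z [ 6.e-04  2.e-04 -1.e+00]
tongue in shelf x,y mm 0.3 112.7 tip z est 0.0735
```

```bash
python3 -m pendant '[[-0.1,0,0,0,0,0],[-0.2,0,0,0,0,0],[-0.2,0,0,0,0,0],[-0.2,0,0,0,0,0],[-0.2,0,0,0,0,0]]';python3 -c "import fr"; python3 -m pendant '[[-0.2,0,0,0,0,0],[-0.2,0,0,0,0,0],[-0.2,0,0,0,0,0],[-0.2,0,0,0,0,0],[-0.2,0,0,0,0,0]]';python3 -c "import fr";python3 -m pendant '[[-0.2,0,0,0,0,0],[-0.2,0,0,0,0,0],[-0.2,0,0,0,0,0],[0,0,0,0,0,0]]';python3 -c "import fr"
```

```text
clock: 8.62
tool_pos: [0.5879, 0.1567, 0.1127]
eef_rot: [0.751, 0.66, 0.0, 0.0]
contact_force: [0.6, 4.3, 0.2]
opening: 0.118
finger_force: 40.0
8.6167 [0.5879 0.1567 0.1127] [0.63 4.33 0.22] yaw -7.4 z [ 7.e-04  6.e-04 -1.e+00]
tongue in shelf x,y mm 0.3 89.7 tip z est 0.0735
clock: 9.03
tool_pos: [0.5852, 0.1331, 0.1131]
eef_rot: [0.751, 0.66, 0.001, -0.0]
contact_force: [1.1, 3.8, 5.2]
opening: 0.122
finger_force: 40.0
9.0333 [0.5852 0.1331 0.1131] [1.1  3.81 5.18] yaw -7.34 z [ 0.002   0.0019 -1.    ]
tongue in shelf x,y mm 0.6 66.0 tip z est 0.0739
clock: 9.37
tool_pos: [0.5831, 0.1168, 0.113]
eef_rot: [0.751, 0.66, 0.001, 0.0]
contact_force: [1.1, 1.4, 5.7]
opening: 0.12
finger_force: 40.0
9.3667 [0.5831 0.1168 0.113 ] [1.05 1.43 5.67] yaw -7.42 z [ 1.4e-03  5.0e-04 -1.0e+00]
tongue in shelf x,y mm 0.6 49.6 tip z est 0.0738
```

```bash
python3 -m pendant '[[-0.1,0,-0.02,0,0,0],[-0.1,0,0,0,0,0],[-0.1,0,0,0,0,0],[-0.1,0,0,0,0,0]]';python3 -c "import fr"; python3 -m pendant '[[-0.1,0,0,0,0,0],[-0.1,0,0,0,0,0],[-0.1,0,0,0,0,0]]';python3 -c "import fr"
```

```text
clock: 9.7
tool_pos: [0.5814, 0.1076, 0.1131]
eef_rot: [0.751, 0.66, 0.0, -0.0]
contact_force: [0.6, 3.4, 4.0]
opening: 0.122
finger_force: 40.0
9.7 [0.5814 0.1076 0.1131] [0.62 3.39 3.96] yaw -7.37 z [ 5.e-04  6.e-04 -1.e+00]
tongue in shelf x,y mm 0.1 40.2 tip z est 0.0739
clock: 9.95
tool_pos: [0.5804, 0.1001, 0.1131]
eef_rot: [0.751, 0.66, 0.0, -0.0]
contact_force: [-0.8, 3.9, 5.6]
opening: 0.12
finger_force: 40.0
9.95 [0.5804 0.1001 0.1131] [-0.76  3.86  5.63] yaw -7.37 z [ 4.e-04  4.e-04 -1.e+00]
tongue in shelf x,y mm 0.1 32.7 tip z est 0.0739
```

```bash
for i in 1 ; do :; done; python3 -m pendant '[[-0.1,0,0,0,0,0],[-0.1,0,0,0,0,0],[-0.1,0,0,0,0,0]]' | grep -E "pos|force";python3 -m pendant '[[-0.1,0,0,0,0,0],[-0.1,0,0,0,0,0],[-0.1,0,0,0,0,0]]'| grep -E "pos|force"; python3 -c "import fr"
```

```text
tool_pos: [0.5794, 0.0926, 0.113]
contact_force: [1.0, 3.6, 5.2]
finger_force: 40.0
tool_pos: [0.5785, 0.0851, 0.1131]
contact_force: [-0.5, 4.6, 5.8]
finger_force: 40.0
10.45 [0.5785 0.0851 0.1131] [-0.47  4.59  5.83] yaw -7.37 z [ 3.e-04  2.e-04 -1.e+00]
tongue in shelf x,y mm 0.1 17.5 tip z est 0.0739
```

```bash
python3 -m pendant '[[-0.1,0,0,0,0,0],[-0.1,0,0,0,0,0],[-0.1,0,0,0,0,0]]' | grep -E "pos|force";python3 -m pendant '[[-0.1,0,0,0,0,0],[-0.1,0,0,0,0,0],[-0.1,0,0,0,0,0]]'| grep -E "pos|force"; python3 -c "import fr"
```

```text
tool_pos: [0.5775, 0.0777, 0.1131]
contact_force: [0.4, 4.0, 4.9]
finger_force: 40.0
tool_pos: [0.5764, 0.0703, 0.1131]
contact_force: [0.3, 3.0, 5.7]
finger_force: 40.0
10.95 [0.5764 0.0703 0.1131] [0.3  2.97 5.74] yaw -7.37 z [ 1.e-04  2.e-04 -1.e+00]
tongue in shelf x,y mm -0.0 2.5 tip z est 0.0739
```

```bash
python3 -m pendant '[[-0.1,0,0,0,0,0],[-0.1,0,0,0,0,0],[-0.1,0,0,0,0,0]]' | grep -E "pos|force";python3 -m pendant '[[-0.1,0,0,0,0,0],[-0.1,0,0,0,0,0],[-0.1,0,0,0,0,0]]'| grep -E "pos|force"; python3 -c "import fr"
```

```text
tool_pos: [0.5754, 0.0627, 0.113]
contact_force: [0.5, 4.1, 4.5]
finger_force: 40.0
tool_pos: [0.5743, 0.0549, 0.1128]
contact_force: [0.2, 2.7, 3.7]
finger_force: 40.0
11.45 [0.5743 0.0549 0.1128] [0.2  2.73 3.74] yaw -7.39 z [-4.e-04 -4.e-04 -1.e+00]
tongue in shelf x,y mm -0.2 -12.9 tip z est 0.0736
```

```bash
python3 -m pendant '[[-0.1,0,0,0,0,0],[-0.1,0,0,0,0,0],[-0.1,0,0,0,0,0]]' | grep -E "pos|force"; python3 -c "import fr"
```

```text
tool_pos: [0.5724, 0.0461, 0.1123]
contact_force: [0.8, -0.6, -0.6]
finger_force: 40.0
11.7 [0.5724 0.0461 0.1123] [ 0.79 -0.56 -0.58] yaw -7.43 z [-0.0028 -0.0023 -1.    ]
tongue in shelf x,y mm -1.0 -22.0 tip z est 0.0731
```

```bash
python3 -m pendant '[[-0.06,0.01,0,0,0,0],[-0.06,0,0,0,0,0]]' | grep -E "pos|force";python3 -m pendant '[[-0.06,0,0,0,0,0],[0,0,0,0,0,0]]' | grep -E "pos|force"; python3 -c "import fr"
```

```text
tool_pos: [0.5727, 0.0436, 0.1124]
contact_force: [0.7, -0.5, -0.0]
finger_force: 40.0
tool_pos: [0.5729, 0.0427, 0.1128]
contact_force: [0.8, -0.3, -0.5]
finger_force: 40.0
12.0333 [0.5729 0.0427 0.1128] [ 0.81 -0.33 -0.48] yaw -7.41 z [-7.e-04 -7.e-04 -1.e+00]
tongue in shelf x,y mm 0.0 -25.3 tip z est 0.0736
```

```bash
python3 -m pendant '[[-0.06,0,0,0,0,0],[-0.06,0,0,0,0,0],[0,0,0,0,0,0]]' | grep -E "pos|force"; python3 -c "import fr";python3 -m pendant '[[-0.06,0,0,0,0,0],[-0.06,0,0,0,0,0],[0,0,0,0,0,0]]' | grep -E "pos|force"; python3 -c "import fr"
```

```text
tool_pos: [0.5729, 0.0419, 0.113]
contact_force: [0.1, 3.5, -1.2]
finger_force: 40.0
12.2833 [0.5729 0.0419 0.113 ] [ 0.15  3.48 -1.19] yaw -7.32 z [ 4.0e-04  1.9e-03 -1.0e+00]
tongue in shelf x,y mm 0.1 -26.0 tip z est 0.0738
tool_pos: [0.5729, 0.0414, 0.1131]
contact_force: [0.4, 7.3, -1.5]
finger_force: 40.0
12.5333 [0.5729 0.0414 0.1131] [ 0.39  7.32 -1.46] yaw -7.22 z [ 0.0013  0.0049 -1.    ]
tongue in shelf x,y mm 0.1 -26.6 tip z est 0.0739
```

```bash
python3 -m pendant '[[0.11,0,0,0,0,0],[0,0,0.1,0,0,0],[0,0,0.1,0,0,0],[0,0,0,0,0,0]]' | grep -E "pos|force"; python3 -c "import fr";python3 -m pendant '[[0,0,0.1,0,0,0],[0,0,0.1,0,0,0],[0,0,0,0,0,0]]' | grep -E "pos|force"; python3 -c "import fr"
```

```text
tool_pos: [0.5738, 0.0417, 0.108]
contact_force: [0.6, 6.0, 0.2]
finger_force: 40.0
12.8667 [0.5738 0.0417 0.108 ] [0.62 6.02 0.2 ] yaw -7.31 z [ 0.0022  0.0019 -1.    ]
tongue in shelf x,y mm 1.0 -26.1 tip z est 0.0688
tool_pos: [0.574, 0.0417, 0.1034]
contact_force: [-0.1, 5.1, 2.7]
finger_force: 40.0
13.1167 [0.574  0.0417 0.1034] [-0.14  5.13  2.68] yaw -7.32 z [ 0.0028  0.0019 -1.    ]
tongue in shelf x,y mm 1.3 -26.1 tip z est 0.0642
```

```bash
python3 -m pendant '[[0.03,0,0.1,0,0,0],[0,0,0.1,0,0,0],[0,0,0,0,0,0]]' | grep -E "pos|force"; python3 -c "import fr";python3 -m pendant '[[0,0,0.1,0,0,0],[0,0,0,0,0,0],[0,0,0,0,0,0]]' | grep -E "pos|force"; python3 -c "import fr"
```

```text
tool_pos: [0.5742, 0.0419, 0.0992]
contact_force: [-0.6, 4.2, 9.1]
finger_force: 40.0
13.3667 [0.5742 0.0419 0.0992] [-0.6   4.21  9.07] yaw -7.35 z [ 0.003   0.0011 -1.    ]
tongue in shelf x,y mm 1.4 -25.9 tip z est 0.06
tool_pos: [0.5742, 0.0419, 0.099]
contact_force: [-4.3, 4.0, 28.5]
finger_force: 40.0
13.6167 [0.5742 0.0419 0.099 ] [-4.27  4.03 28.54] yaw -7.35 z [ 0.0041  0.001  -1.    ]
tongue in shelf x,y mm 1.4 -25.8 tip z est 0.0598
```

```bash
python3 -m pendant '[[0,0,0,0,0,0],[0,0,0,0,0,0],[0,0,0,0,0,0],[0,0,0,0,0,0],[0,0,0,0,0,0]]'; python3 - <<'E'
from fr import *
im,P=cloud("side");cv2.imwrite("pics/s5.png",cv2.resize(im[120:300,200:425],(750,600),interpolation=2))
Q=P.reshape(-1,3);Q=Q[np.isfinite(Q).all(1)];L=(Q[:,:2]-O)@np.array([ex,ey]).T
k=(abs(L[:,1]+.026)<.034)&(L[:,0]>-.012)&(L[:,0]<.008)&(Q[:,2]>.1)&(Q[:,2]<.2)
e=k&(abs(L[:,1]+.026)>.022); print("frame top z",np.percentile(Q[e,2],[50,90,98]))
E
```

```text
clock: 14.03
tool_pos: [0.5743, 0.0419, 0.099]
eef_rot: [0.751, 0.66, 0.002, 0.001]
contact_force: [-5.2, 4.4, 28.4]
opening: 0.117
finger_force: 40.0
14.0333 [0.5743 0.0419 0.099 ] [-5.25  4.39 28.41] yaw -7.36 z [ 0.0041  0.001  -1.    ]
tongue in shelf x,y mm 1.5 -25.9 tip z est 0.0598
frame top z [0.17527614 0.19604456 0.19933167]
```

View pics/s5.png

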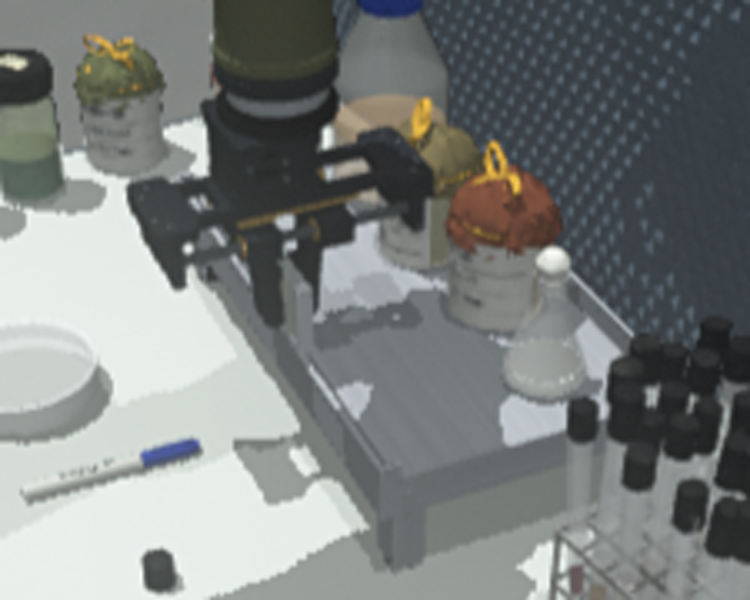

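```bash
python3 -c "
from plant import r
print(r.finish_job())"
```

```text
the job is handed in; nothing more can be done
None
```

I handed the job in at about 14 s with the wide frame still gripped at 40 N and pressed down at about 28 N against the stop, tongue tip at an estimated 60 mm (fully home). The seat's stop was about 26 mm right of the shelf's middle, and the last picture shows the stock and loose things undisturbed; the narrow frame was left in the stand but I did not check it again, and the hand-in gave no verdict.

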